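# Check in the slide cases

### The arm

A 6-joint arm with a two-finger parallel gripper is mounted at the origin on the work surface. World frame = base frame: x ahead of the robot, y to its left, z up, the work surface at z = 0. Lengths are in m, angles in rad, forces in N, time in s.
With the tool pointing down it reaches from about 0.3 to 0.75 m from the base axis. Payload 8.5 kg.
Tool frame: the origin (TCP) lies between the finger pads; the fingertips stand 14 mm ahead of it and the grasp point (between the pads) lies 5 mm behind it (arm.finger_overhang is the distance from the TCP to the fingertips, in m); z points along the fingers, y is the line along which they close (so a half turn about z gives the same grasp; the last joint's range is limited). The gripper opens to 85 mm and grips with 20 to 120 N. Pads are 22 mm wide; open, the fingers measure 114 mm over their backs; the gripper's body (76 mm by 85 mm) begins 54 mm behind the grasp point. The pads swing forward as they close: fully open they stand 13 mm farther back than shut.
Start: joints at [-1.419, 0.381, 1.297, -0, 1.464, -0.215], TCP at [0.197, -0.513, 0.245] pointing down, gripper open.
Joint ranges: [-3.11, 3.11], [-0.89, 2.33], [0.22, 2.48], [-1.42, 4.56], [0.17, 2.85], [-2.88, 2.88]. Speed limits (rad/s): [2.39, 2.39, 3.14, 3.14, 3.14, 3.14].

### API

Orientations are given as a unit quaternion [w, x, y, z].
In Python, from rig import monitor, imaging, arm gives the robot as it stands.
- The arm moves only by the tool carry_out, never from a script. Its argument "targets" is one flat list of numbers, 5 for each row, row after row: the opening, from -1 (shut) to 1 (fully open), then the shift along the tool's x, y, z scaled (see below), then the turn about the tool's z scaled (see below). In form: [gripper, x, y, z, turn, gripper, x, y, z, turn, ...]. A call has exactly 8 rows; each row is the pose to reach, as a shift and turn from the pose commanded when the call began, along the tool's axes at that moment; what a row does not reach only later rows make up. The controller multiplies each number of a shift by 15 cm and each number of a turn by pi/2 rad. A row lasts 1/8 s, in which the tool goes at most 62.5 mm and 10.7 degrees, less where a joint would pass 70% of its speed; a pose out of reach is approached as far as the arm can. A call with a number of a shift or a turn outside -1 to 1 is refused whole. A call with a gripper value outside its range is refused whole. The fingers move at their own pace and stop on an object; the grip force is fixed at half the most. Time passes only in rows, so rows that repeat a pose let the fingers close, or fill a call up. It gives the time, the measured TCP pose, the force, the opening and the grip force at its end, in the units of the state.
- monitor.get_obs(): the state, without advancing time (a new reading comes with each control period).
- imaging.grab_frame(name): name is "side" or "top" or "wrist"; returns the picture (384x512x3 uint8, red, green, blue); there is no depth.
- imaging.camera_params(name): a dict with "vertical_fov" (degrees; the focal length in pixels is half the picture's height over the tangent of half this angle, whatever the lens; pixels are square), "cx", "cy" (the principal point, pixels), "k1" (the pictures are not rectified: a ray, as slopes to the right and down, at radius r is drawn at 1 + k1 r^2 times it, then the intrinsics apply), "R" (3x3) and "t" (3): a world point X has camera coordinates R X + t; the wrist camera has in their place "T_tool_cam" (4x4, takes a point from camera to tool coordinates, whose origin is the TCP and whose axes are the flange's). Camera axes: x right, y down, z forward; pixel columns grow to the right and rows downward; lengths in m; the calibration is good to about 2 mm. A picture is of the moment at which its call begins: read the wrist's pose just before it. camera_params takes no time and is no camera call.
- arm.sign_off(): hands the job in; it is judged then, once.
The state is a dict: "clock": time; "joint_pos": joint angles; "dq": joint speeds; "tau": joint torques, N m; "tool_pos": TCP position; "eef_rot": TCP orientation; "wrist_force": force on the tool from outside, world axes, zero at the start; "wrist_torque": the same for the moment, N m; "grip_width": opening from 0.0 (shut) to 1.0 (fully open); "grasp_force": force on a finger pad.
Only numpy, scipy, OpenCV 4.12 (cv2) and the standard library are available. Lean on these libraries where they do the work, as an engineer would, in place of code of your own. Each camera call takes 0.05 s, during which the arm holds its last target. There are 200 camera calls.

### The job

Check in the flat white slide cases (two or three): slide each one along the bench, without ever lifting it, squarely into the outline of its own size on the dark mat. Only when all are in, take the cordless scanner from its tray and scan their labels one after another from the largest case to the smallest, holding the scanner upright and still for three seconds with the window under its nose centred about 10 cm above the label and the nose's long side along the case's long side. Then stand it back nose down in its tray and, last, press the check-in button fully down; leave all else where it stands, and at the end every case must lie in its outline even if something has knocked it since.

Things in the scene. Friction and masses are not known exactly. Their poses are not given: they have to be found in the camera images.
- mat: flush dark mat, flat on the bench (no edge to climb), 215 x 400 mm; origin at its centre, y along its long side; carries the three white outlines side by side, 130 mm apart
- scanner: cordless label scanner, upright, nose down in its tray. Nose 70 (x) x 44 (y) x 40 mm high; above it a handle 40 (x) x 32 (y) mm up to 150 mm height, to be gripped across its 32 mm side at about 115 mm height. Origin at the centre of the nose's underside, which is the scan window; it reads straight down (-z), its scan line runs along x; z points up the handle
- tray: fixed grey open charging tray, outside 112 (x) x 86 (y) x 22 mm high, walls and floor 5 to 6 mm thick; origin at the centre of its underside; the scanner stands in it, its x along the tray's x
- checkin_top (a point): centre of the top of the round check-in button (36 mm across, grey) in the middle of a fixed low grey console (64 x 110 x 12 mm high, long side about along y) beyond the mat
- checkin (a joint): travel of the check-in button, 0 up to 0.007 m fully down; springs back; about 4 N
- large_case: the large flat white slide case, 150 (x) x 58 (y) x 26 mm high; origin at the centre of its underside, x along its long side, z up. May be absent
- large_label (a point): centre of the barcode label on top of the large case, 40 mm from its centre towards its +x end, at 26 mm height
- large_outline: white outline drawn on the mat for the large case, 174 (x) x 82 (y) mm inside (12 mm room all round); origin at its centre, x along its long side. The outlines' order on the mat varies
- middle_case: the middle flat white slide case, 110 (x) x 48 (y) x 26 mm high; origin at the centre of its underside, x along its long side, z up. May be absent
- middle_label (a point): centre of the barcode label on top of the middle case, 26 mm from its centre towards its +x end, at 26 mm height
- middle_outline: white outline drawn on the mat for the middle case, 134 (x) x 72 (y) mm inside (12 mm room all round); origin at its centre, x along its long side. The outlines' order on the mat varies
- small_case: the small flat white slide case, 76 (x) x 38 (y) x 26 mm high; origin at the centre of its underside, x along its long side, z up. May be absent
- small_label (a point): centre of the barcode label on top of the small case, 14 mm from its centre towards its +x end, at 26 mm height
- small_outline: white outline drawn on the mat for the small case, 100 (x) x 62 (y) mm inside (12 mm room all round); origin at its centre, x along its long side. The outlines' order on the mat varies
- vial_a: bystander: specimen vial, 32 mm wide, 62 mm high; origin at the centre of its underside
- vial_b: bystander: specimen vial, 32 mm wide, 62 mm high; origin at the centre of its underside
- stain_bottle: bystander: amber stain bottle, 44 mm wide, 95 mm high; origin at the centre of its underside
- dish: bystander: clear shallow dish, 90 mm wide, 16 mm high; origin at the centre of its underside
- cylinder: bystander: plastic measuring cylinder, foot 68 mm, 150 mm high; origin at the centre of its underside
- loupe: bystander: black stand magnifier, 48 mm wide, 36 mm high; origin at the centre of its underside
- marker: bystander: black marker pen, 110 mm long, lying; origin at the centre of its underside
Not all that is in view belongs to the job. What is shaped like the middle_case but green is not meant. Leave any pink look-alike of the large_case alone.

How it is judged:
On the way, in this order (a step that is already met when the one before it is completed fails the run):
1. every case present lies squarely in its own outline (x of large_case in the frame of large_outline between -0.013 and 0.013 m and y of large_case in the frame of large_outline between -0.013 and 0.013 m and angle between the x axis of large_case and the x axis of large_outline, either way round below 0.2 rad and linear speed of each of large_case, middle_case, small_case below 0.02 m/s and x of middle_case in the frame of middle_outline between -0.013 and 0.013 m and y of middle_case in the frame of middle_outline between -0.013 and 0.013 m and angle between the x axis of middle_case and the x axis of middle_outline, either way round below 0.2 rad and x of small_case in the frame of small_outline between -0.013 and 0.013 m and y of small_case in the frame of small_outline between -0.013 and 0.013 m and angle between the x axis of small_case and the x axis of small_outline, either way round below 0.2 rad), for 0.3 s.
2. the large case's label is scanned: window centred 60 to 145 mm above it (18 mm aside at most), upright, nose along the case, held there for 2 s (x of large_label in the frame of scanner between -0.018 and 0.018 m and y of large_label in the frame of scanner between -0.018 and 0.018 m and z of large_label in the frame of scanner between -0.145 and -0.06 m and angle between the x axis of scanner and the x axis of large_case, either way round below 0.35 rad and angle between the z axis of scanner and the z axis of large_case, either way round below 0.3 rad), for 2 s.
3. the middle case's label is scanned: window centred 60 to 145 mm above it (18 mm aside at most), upright, nose along the case, held there for 2 s (x of middle_label in the frame of scanner between -0.018 and 0.018 m and y of middle_label in the frame of scanner between -0.018 and 0.018 m and z of middle_label in the frame of scanner between -0.145 and -0.06 m and angle between the x axis of scanner and the x axis of middle_case, either way round below 0.35 rad and angle between the z axis of scanner and the z axis of middle_case, either way round below 0.3 rad), for 2 s.
4. the small case's label is scanned: window centred 60 to 145 mm above it (18 mm aside at most), upright, nose along the case, held there for 2 s (x of small_label in the frame of scanner between -0.018 and 0.018 m and y of small_label in the frame of scanner between -0.018 and 0.018 m and z of small_label in the frame of scanner between -0.145 and -0.06 m and angle between the x axis of scanner and the x axis of small_case, either way round below 0.35 rad and angle between the z axis of scanner and the z axis of small_case, either way round below 0.3 rad), for 2 s.
5. the scanner stands nose down in its tray, let go (horizontal distance between scanner and tray below 0.03 m and z of scanner in the frame of tray below 0.012 m and angle between scanner's own z axis and vertical below 0.12 rad and linear speed of scanner below 0.02 m/s and contact force between the fingers and scanner below 0.1 N), for 0.2 s.
6. the check-in button is pressed fully down (value of joint checkin above 0.005 m), for 0.05 s.
At the end, for the whole second after the job is handed in: Every case present lies at rest in its own outline (centre within 13 mm along each of the outline's axes, square within 0.2 rad), the scanner stands upright in its tray (floor reached, within 30 mm of its centre), the button is up again (all of step 1 and horizontal distance between scanner and tray below 0.03 m and z of scanner in the frame of tray below 0.012 m and angle between scanner's own z axis and vertical below 0.12 rad and linear speed of scanner below 0.02 m/s and value of joint checkin below 0.002 m); the robot touches nothing.
It fails at once if a case is lifted more than 15 mm off the bench or tipped by more than 0.3 rad (height (world z) of any of large_case, middle_case, small_case above 0.015 m or angle between any of large_case, middle_case, small_case's own z axis and vertical above 0.3 rad).
It fails at once if the scanner is tipped over (0.8 rad) (angle between scanner's own z axis and vertical above 0.8 rad).
It fails at once if a bystander is moved by more than 40 mm (distance of any of vial_a, vial_b, stain_bottle, dish, cylinder, loupe, marker from where it was at the start of the episode above 0.04 m).
Of large_case, middle_case, small_case only 2 to 3 are there at a start; the rules pass over those that are not, and their reading is None.
At some moment in a run one of large_case, middle_case, small_case may be knocked a few centimetres aside while the robot is not near it.
It also fails if it takes over 210 s, if anything falls off the work surface, if the arm or the gripper's body presses on something with over 40 N, if the wrist force passes 120 N, or if a joint passes its speed limit or range.

## Working session

There is one attempt and no reset: what is moved stays moved. The work goes in short steps, Python scripts to look and compute and a tool call to move; the robot and the scene stay as the last step left them, time stands still between calls to the robot, and variables do not carry over. Pictures are saved under pics/ and viewed, at most 14 in all, crops included, and the job is handed in when it is done.

Besides the shell and the picture viewer there is one more tool, called after "Call:" in YAML: its name, and indented under it one key for each argument. carry_out: Moves the arm, as the interface text tells. Shifts and turns lie within -1 to 1; 1 stands for 15 cm of shift or pi/2 rad of turn. Its arguments: {"type":"object","properties":{"targets":{"type":"array"}},"required":["targets"]}

```bash
mkdir -p pics; cat > h.py <<'E'
import numpy as np, cv2
from rig import monitor, imaging, arm
from scipy.spatial.transform import Rotation as Ro
def cam(n):
    p=imaging.camera_params(n); f=192/np.tan(np.radians(p["vertical_fov"])/2)
    if "R" in p: R=np.array(p["R"]);t=np.array(p["t"])
    else:
        o=monitor.get_obs(); w,x,y,z=o["eef_rot"]; T=np.eye(4);T[:3,:3]=Ro.from_quat([x,y,z,w]).as_matrix();T[:3,3]=o["tool_pos"]
        M=np.linalg.inv(T@np.array(p["T_tool_cam"])); R=M[:3,:3];t=M[:3,3]
    return dict(f=f,c=np.array([p["cx"],p["cy"]]),k=p["k1"],R=R,t=t)
def world(C,uv,z=0.):
    uv=np.atleast_2d(uv).astype(float); d=(uv-C["c"])/C["f"]; s=d.copy()
    for _ in range(30): s=d/(1+C["k"]*(s**2).sum(1,keepdims=True))
    r=np.c_[s,np.ones(len(s))]@C["R"]; o=-C["R"].T@C["t"]
    return (o+r*((z-o[2])/r[:,2])[:,None])[:,:2]
def pix(C,X):
    q=np.atleast_2d(X)@C["R"].T+C["t"]; s=q[:,:2]/q[:,2:]
    return s*(1+C["k"]*(s**2).sum(1,keepdims=True))*C["f"]+C["c"]
def save(n,im,sc=1,box=None):
    if box: im=im[box[1]:box[3],box[0]:box[2]]
    cv2.imwrite("pics/"+n+".png",cv2.resize(im,None,fx=sc,fy=sc,interpolation=cv2.INTER_CUBIC)[...,::-1])
E
python3 - <<'E'
from h import *
for n in("top","side"):
    im=imaging.grab_frame(n); np.save("pics/%s0.npy"%n,im); save(n+"0",im,1.56)
    C=cam(n); print(n,C)
o=monitor.get_obs();print(o)
E
```

```text
top {'f': np.float64(471.4426306806764), 'c': array([257.54064074, 190.69392003]), 'k': -0.0033764108122567717, 'R': array([[-0.02768835, -0.99960107, -0.00557211],
       [-0.99538446,  0.02808309, -0.09176666],
       [ 0.09188654,  0.00300552, -0.99576495]]), 't': array([0.01600766, 0.54254842, 1.3858027 ])}
side {'f': np.float64(458.7937957059501), 'c': array([254.222897  , 189.48879721]), 'k': 0.03914749070238405, 'R': array([[-9.95554134e-01, -9.41874458e-02, -8.31656627e-04],
       [-6.93038851e-02,  7.38459180e-01, -6.70727226e-01],
       [ 6.37882287e-02, -6.67687625e-01, -7.41703645e-01]]), 't': array([0.53741166, 0.0787284 , 1.47577252])}
{'clock': 0.1, 'joint_pos': array([-1.41930536e+00,  3.81145136e-01,  1.29815757e+00, -2.85275475e-05,
        1.46362274e+00, -2.15301169e-01]), 'dq': array([-0.0012559 , -0.00012709, -0.00197136, -0.00012503,  0.00120743,
        0.00164607]), 'tau': array([ 2.89430085e-03, -4.49225628e+01, -2.31655777e+01, -2.14186084e-04,
        3.63565334e-03, -1.67748567e-05]), 'tool_pos': array([ 0.19719495, -0.5131687 ,  0.24477389]), 'eef_rot': array([-6.66506868e-04,  9.83229525e-01,  1.82371204e-01,  7.08405214e-06]), 'wrist_force': array([-0.03123209, -0.29806888,  0.08946408]), 'wrist_torque': array([ 0.0632599 ,  0.00626577, -0.01809423]), 'grasp_force': 0.0, 'grip_width': 0.9992672028196129}
```

View pics/top0.png

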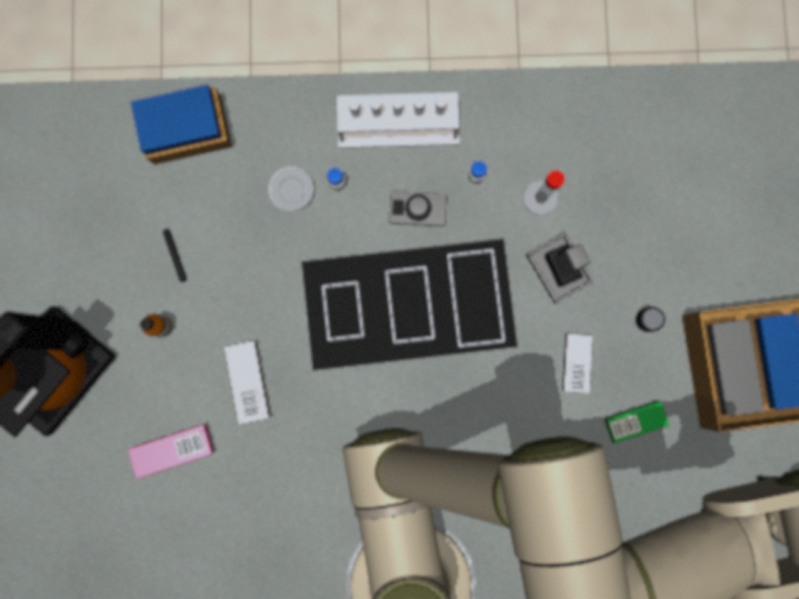

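View pics/side0.png

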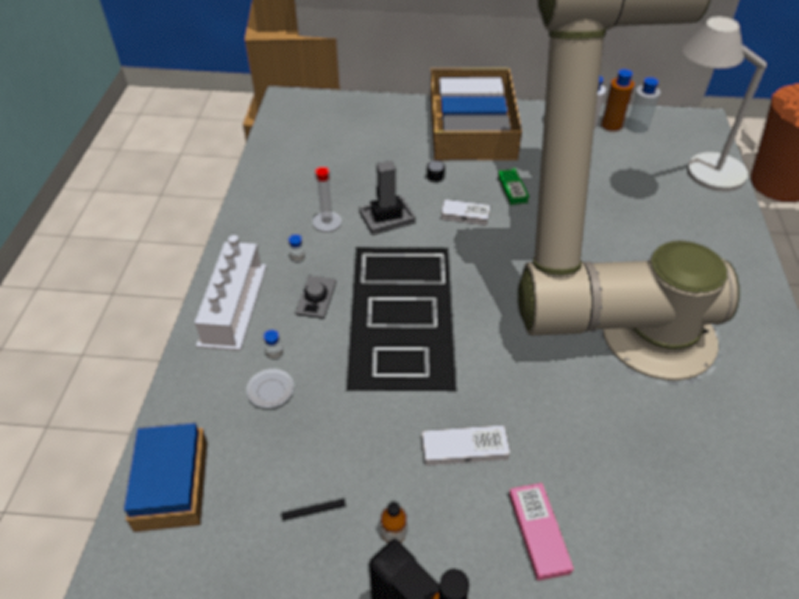

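The top view shows the large white case at (247,382) and a smaller white one at (578,363), both with their labels toward the robot. It also shows the mat at (410,304), the console at (418,207), and the scanner and tray at (562,265). The side view agrees with this. Next I'll measure them from the top view in two crops.

```bash
cat > meas.py <<'E'
from h import *
def cases(im,C,n=2):
    # white case tops: bright, unsaturated blobs
    g=im.astype(int); m=((g.min(2)>165)&(g.max(2)-g.min(2)<40)).astype(np.uint8)
    m=cv2.morphologyEx(m,cv2.MORPH_CLOSE,np.ones((5,5)))
    out=[]
    for c in cv2.findContours(m,cv2.RETR_EXTERNAL,cv2.CHAIN_APPROX_NONE)[0]:
        if cv2.contourArea(c)<150: continue
        w=world(C,c[:,0,:],.026); r=cv2.minAreaRect((w*1000).astype(np.float32)); 
        uv=c[:,0].mean(0); out.append((uv,r))
    return out
def pr(im,C):
    for uv,r in cases(im,C):
        b=cv2.boxPoints(r); e=[b[1]-b[0],b[2]-b[1]]; e=max(e,key=np.linalg.norm); a=np.degrees(np.arctan2(e[1],e[0]))
        if uv[1]>60: print("uv",uv.round(0),"ctr",np.round(r[0],1),"size",np.round(sorted(r[1]),1),"long ax deg",round((a+90)%180-90,1))
E
python3 - <<'E'
from meas import *
for n in("top","side"):
    im=np.load("pics/%s0.npy"%n);C=cam(n);print(n);pr(im,C)
im=np.load("pics/top0.npy")
save("c1",im,3.5,(185,110,400,270))
save("c2",im,6,(135,205,185,280))
E
```

```text
top
uv [254. 346.] ctr [88.  23.8] size [ 20. 116.] long ax deg 8.1
uv [361. 326.] ctr [ 136.2 -286.4] size [ 33.5 174.2] long ax deg 5.5
uv [121. 285.] ctr [274.9 409.4] size [45.6 58.1] long ax deg -71.4
uv [157. 245.] ctr [390.5 302.4] size [ 56.7 148.9] long ax deg 10.2
uv [370. 233.] ctr [ 409.  -329.8] size [ 46.6 108.6] long ax deg -6.1
uv [255.  77.] ctr [ 8.95e+02 -2.00e-01] size [104.7 237.7] long ax deg 90.0
side
uv [341. 323.] ctr [273.6 411.9] size [38.9 51.7] long ax deg -73.6
uv [298. 283.] ctr [388.1 305.2] size [ 56.9 147.9] long ax deg 10.3
uv [149. 189.] ctr [893.9 -22.7] size [109.2 317.8] long ax deg 90.0
uv [298. 134.] ctr [ 407.1 -325.2] size [ 47.9 109.2] long ax deg -5.7
uv [460. 108.] ctr [-213.6 -530.3] size [132.1 132.9] long ax deg 70.0
uv [ 62. 214.] ctr [1184.1  -60.6] size [ 391.1 1393.9] long ax deg -89.8
```

View pics/c1.png

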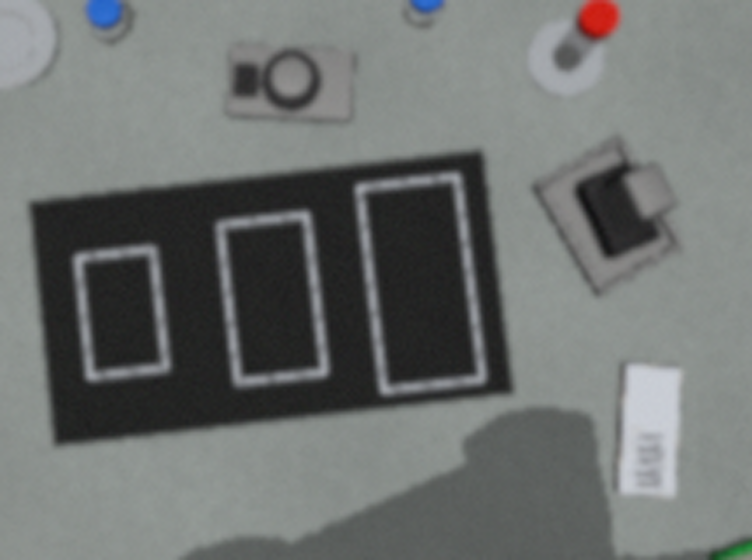

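```bash
cat >> h.py <<'E'
def pose():
    o=monitor.get_obs(); w,x,y,z=o["eef_rot"]; R=Ro.from_quat([x,y,z,w]).as_matrix()
    return np.array(o["tool_pos"]),R,np.degrees(np.arctan2(R[1,0],R[0,0]))
def to(x,y,z,phi,P=None):
    """scaled shift/turn from pose P (default now) to world target; phi = world angle of tool x, deg"""
    p,R,a=P if P is not None else pose()
    d=R.T@(np.array([x,y,z])-p)/.15; t=((a-phi+180)%360-180)/90
    print("tcp",p.round(4),"ang",round(a,1),"-> shift",d.round(3),"turn",round(t,3), "rows lin %.1f ang %.1f"%(np.linalg.norm(d)*.15/.0625,abs(t)*90/10.7))
E
python3 - <<'E'
from h import *
C=cam("top")
f=lambda L,z:world(C,(np.array(L,float)+.5)/3.5-.5+[185,110],z)
for n,L in dict(S=[(78,257),(155,249),(167,373),(92,379)],M=[(221,224),(308,215),(325,376),(238,382)],L=[(360,187),(461,177),(482,383),(384,390)]).items():
    w=f(L,0); e=w[0]+w[1]-w[2]-w[3]
    print(n,w.mean(0).round(4),np.degrees(np.arctan2(e[1],e[0])).round(1),np.linalg.norm(w[0]-w[3]).round(4),np.linalg.norm(w[0]-w[1]).round(4))
w=f([(32,203),(482,152),(512,391),(56,443)],0);print("mat",w.mean(0),w.round(3).tolist())
w=f([(535,187),(617,138),(680,248),(600,293)],.022);print("tray",w.mean(0),w.round(3).tolist()); e=w[3]+w[2]-w[0]-w[1];print(np.degrees(np.arctan2(e[1],e[0])), np.linalg.norm(w[0]-w[1]),np.linalg.norm(w[1]-w[2]))
w=f([(583,183),(625,165),(658,238),(612,257)],.04);print("nose top",w.round(3).tolist())
w=f([(625,180),(655,165),(677,203),(648,220)],.15);print("handle top",w.mean(0),w.round(3).tolist())
print("button",f([(291,79)],.02)); w=f([(228,117),(234,42),(356,52),(352,121)],.012);print("console",w.mean(0),w.round(3).tolist())
T=np.array([[185,110]]);print("vial etc",world(C,np.array([(337,185),(479,178),(292,188),(541,198),(651,320),(155,325)])/1.5625,0).round(3).tolist())
s=cam("side");print("button side",world(s,np.array([[315,290]])/1.5625,.02))
to(.408,-.327,.12,-6)
E
```

```text
S [0.5216 0.1165] 4.8 0.1071 0.0675
M [ 0.5314 -0.0142] 4.4 0.1386 0.0764
L [ 0.541  -0.1439] 4.1 0.1783 0.0888
mat [ 0.53358261 -0.01218107] [[0.621, 0.194], [0.655, -0.201], [0.446, -0.218], [0.412, 0.177]]
tray [ 0.59262125 -0.30376678] [[0.62, -0.242], [0.66, -0.315], [0.563, -0.364], [0.527, -0.294]]
-152.01663193786456 0.08314525762731151 0.10880481225471457
nose top [[0.619, -0.28], [0.634, -0.316], [0.571, -0.341], [0.556, -0.302]]
handle top [ 0.59450423 -0.31117798] [[0.605, -0.291], [0.616, -0.315], [0.585, -0.331], [0.573, -0.308]]
button [[ 0.72069209 -0.0351936 ]]
console [ 0.71892297 -0.03656193] [[0.69, 0.02], [0.757, 0.013], [0.745, -0.093], [0.684, -0.087]]
vial etc [[0.773, 0.124], [0.779, -0.157], [0.77, 0.213], [0.735, -0.278], [0.489, -0.48], [0.506, 0.484]]
button side [[ 0.7199078  -0.03846492]]
tcp [ 0.1972 -0.5132  0.2448] ang 21.0 -> shift [ 1.757 -0.653  0.833] turn 0.3 rows lin 4.9 ang 2.5
```

Only the large case at (0.389, 0.304) and the middle case at (0.408, -0.327) are visible so far. I'll move toward the middle case and check for a hidden small one once the arm has cleared.

Call:
carry_out:
  targets: [1,0.2,-0.07,0.06,0.06,1,0.4,-0.14,0.12,0.12,1,0.6,-0.21,0.18,0.18,1,0.8,-0.28,0.24,0.24,1,0.95,-0.33,0.3,0.3,1,0.95,-0.33,0.3,0.3,1,0.95,-0.33,0.3,0.3,1,0.95,-0.33,0.3,0.3]

```text
clock: 1.1
tool_pos: [0.312, -0.4168, 0.2006]
eef_rot: [0.0, 0.999, -0.052, 0.0]
wrist_force: [-0.2, -0.6, 0.8]
grip_width: 1.002
grasp_force: 0.0
```

```bash
python3 - <<'E'
from meas import *
for n in("top","side"):
    im=imaging.grab_frame(n); np.save("pics/%s1.npy"%n,im); save(n+"1",im,1.56); pr(im,cam(n))
to(.408,-.3275,.05,-6)
E
```

```text
uv [333. 358.] ctr [  47.4 -204.2] size [25.5 99.7] long ax deg 21.4
uv [242. 350.] ctr [78.5 57.7] size [ 21.4 118.3] long ax deg 23.0
uv [310. 309.] ctr [ 192.  -144.6] size [ 38.1 178.2] long ax deg 24.9
uv [121. 285.] ctr [274.3 409.7] size [46.6 59.1] long ax deg -71.6
uv [157. 245.] ctr [390.7 302.5] size [ 56.8 149.2] long ax deg 10.3
uv [370. 229.] ctr [ 413.9 -329.9] size [46.4 99.2] long ax deg -7.0
uv [254.  77.] ctr [895.   0.] size [104.8 238.2] long ax deg 90.0
uv [341. 323.] ctr [274.  411.9] size [38.5 52.2] long ax deg -74.8
uv [298. 283.] ctr [388.1 305.2] size [ 57.1 148. ] long ax deg 10.2
uv [174. 246.] ctr [764.2 214.3] size [72.1 74. ] long ax deg -17.1
uv [149. 189.] ctr [893.8 -22.7] size [109.4 317.7] long ax deg 89.9
uv [460. 108.] ctr [-213.9 -531.1] size [132.1 134.5] long ax deg 70.0
uv [ 63. 213.] ctr [1183.8  -60.8] size [ 391.3 1393.8] long ax deg -89.9
tcp [ 0.312  -0.4166  0.2005] ang -6.0 -> shift [ 0.574 -0.658  1.003] turn -0.0 rows lin 3.2 ang 0.0
```

View pics/top1.png

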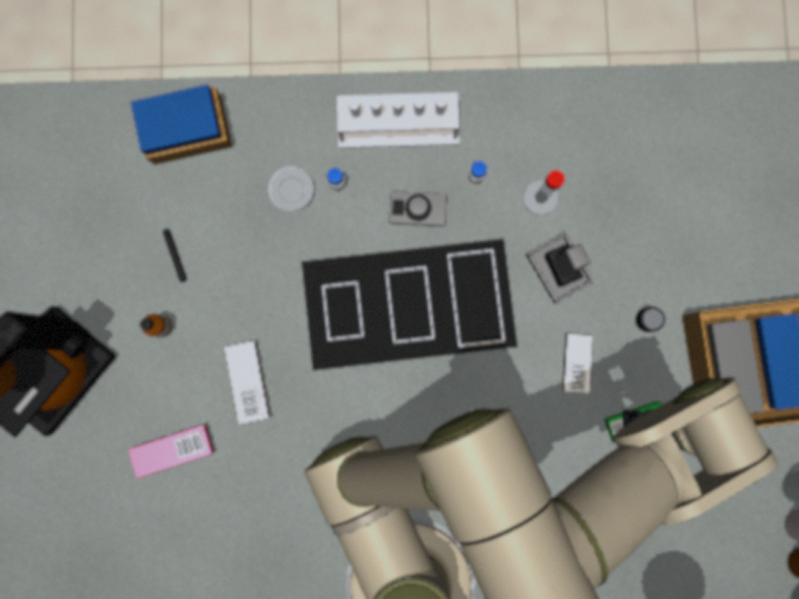

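The old arm area at the lower right is now clear and there is no small white case there. The middle case is still at (578,363).

Call:
carry_out:
  targets: [1,0.14,-0.16,0.2,0,1,0.29,-0.33,0.4,0,1,0.44,-0.5,0.55,0,1,0.575,-0.66,0.65,0,1,0.575,-0.66,0.8,0,1,0.575,-0.66,0.8,0,1,0.575,-0.66,0.8,0,1,0.575,-0.66,0.8,0]

```text
clock: 2.2
tool_pos: [0.4086, -0.3273, 0.0812]
eef_rot: [0.001, 0.999, -0.053, 0.001]
wrist_force: [-0.0, -0.6, -0.2]
grip_width: 0.998
grasp_force: 0.0
```

```bash
python3 - <<'E'
from meas import *
im=imaging.grab_frame("wrist"); save("w1",im,1.3); C=cam("wrist"); pr(im,C)
to(.408,-.3275,.016,-6)
E
```

```text
uv [415. 372.] ctr [ 253.5 -453.4] size [35.3 41.2] long ax deg 82.7
uv [ 95. 371.] ctr [ 284.5 -172.2] size [37.3 41.3] long ax deg 85.2
uv [ 17. 300.] ctr [ 355.2 -126.3] size [31.1 72.6] long ax deg -55.1
uv [305. 142.] ctr [ 413.6 -377.5] size [245.8 329.5] long ax deg 84.2
uv [ 39. 108.] ctr [ 495.4 -201.3] size [ 48.3 113.2] long ax deg -22.6
tcp [ 0.4086 -0.3272  0.0811] ang -6.0 -> shift [-0.004  0.002  0.434] turn -0.0 rows lin 1.0 ang 0.0
```

View pics/w1.png

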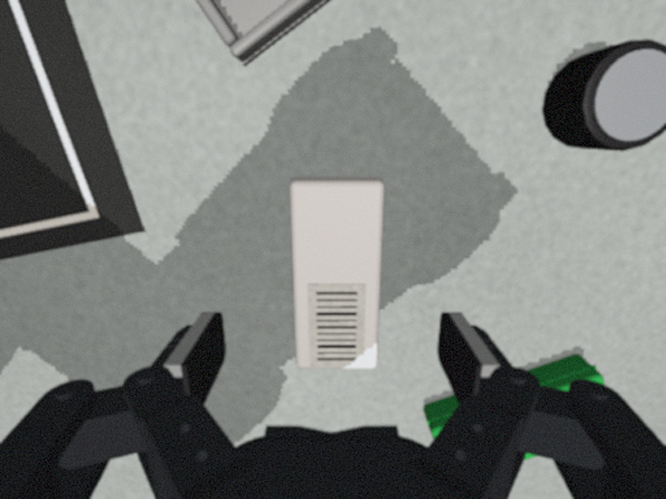

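The middle case is centred between the fingers, with corners at (291,182), (383,182), (377,367) and (297,367). The green case's corner at (425,405) sits close to the right finger, so I'll check the clearance.

```bash
python3 - <<'E'
from h import *
C=cam("wrist"); w=world(C,np.array([(291,182),(383,182),(377,367),(297,367),(425,405),(580,355)])/1.3,.026); print(w.round(4), w[:4].mean(0))
p,R,a=pose(); print("tool xy of pts",((np.c_[w,np.full(6,p[2])]-p)@R)[:,:2].round(4))
E
```

```text
[[ 0.4633 -0.3132]
 [ 0.4585 -0.3585]
 [ 0.3521 -0.3484]
 [ 0.357  -0.3021]
 [ 0.322  -0.3756]
 [ 0.3471 -0.4666]] [ 0.40773346 -0.33057098]
tool xy of pts [[ 0.0529 -0.0196]
 [ 0.053   0.026 ]
 [-0.054   0.027 ]
 [-0.0539 -0.0195]
 [-0.0811  0.0572]
 [-0.0466  0.1451]]
```

Call:
carry_out:
  targets: [1,0,0.02,0.15,0,1,0,0.02,0.3,0,1,0,0.02,0.43,0,1,0,0.02,0.43,0,-1,0,0.02,0.43,0,-1,0,0.02,0.43,0,-1,0,0.02,0.43,0,-1,0,0.02,0.43,0]

```text
clock: 3.25
tool_pos: [0.4086, -0.3301, 0.017]
eef_rot: [0.001, 0.999, -0.052, 0.001]
wrist_force: [-1.6, 0.5, 6.4]
grip_width: 0.548
grasp_force: 62.7
```

```bash
python3 - <<'E'
from h import *
P=pose(); o=monitor.get_obs(); print(o["grip_width"],o["grasp_force"],o["wrist_force"])
to(.5314,-.0142,.0167,4.6)
E
```

```text
0.5482758701169954 62.68536686897278 [-1.56473561  0.46609499  6.3667955 ]
tcp [ 0.4086 -0.3301  0.017 ] ang -6.0 -> shift [ 5.95e-01 -2.18e+00 -1.00e-03] turn -0.118 rows lin 5.4 ang 1.0
```

Call:
carry_out:
  targets: [-1,0.02,-0.08,0,0,-1,0.06,-0.22,0,-0.02,-1,0.1,-0.36,0,-0.04,-1,0.14,-0.5,0,-0.06,-1,0.18,-0.64,0,-0.08,-1,0.22,-0.78,0,-0.1,-1,0.25,-0.92,0,-0.12,-1,0.27,-1,0,-0.12]

```text
clock: 4.25
tool_pos: [0.4651, -0.1845, 0.017]
eef_rot: [0.001, 0.999, 0.043, 0.001]
wrist_force: [-3.2, -5.3, 6.5]
grip_width: 0.544
grasp_force: 62.9
```

```bash
python3 - <<'E'
from h import *
P=pose(); o=monitor.get_obs(); print(o["grip_width"],o["grasp_force"],o["wrist_force"])
to(.5314,-.0142,.0167,4.6)
E
```

```text
0.5438884950230758 62.862961292266846 [-3.1543301  -5.29198877  6.54858611]
tcp [ 0.4651 -0.1845  0.017 ] ang 4.9 -> shift [ 0.538 -1.093 -0.   ] turn 0.003 rows lin 2.9 ang 0.0
```

Call:
carry_out:
  targets: [-1,0.05,-0.1,0,0,-1,0.12,-0.25,0,0,-1,0.2,-0.4,0,0,-1,0.28,-0.55,0,0,-1,0.36,-0.7,0,0,-1,0.42,-0.85,0,0,-1,0.48,-0.97,0,0,-1,0.5,-1,0,0]

```text
clock: 5.25
tool_pos: [0.5267, -0.0282, 0.017]
eef_rot: [0.001, 0.999, 0.043, 0.0]
wrist_force: [-4.2, -5.6, 9.5]
grip_width: 0.546
grasp_force: 63.0
```

```bash
python3 - <<'E'
from h import *
to(.5314,-.0142,.0167,4.6)
E
```

```text
tcp [ 0.5267 -0.0282  0.017 ] ang 4.9 -> shift [ 0.04  -0.09   0.002] turn 0.004 rows lin 0.2 ang 0.0
```

Call:
carry_out:
  targets: [-1,0.04,-0.09,0,0,-1,0.04,-0.09,0,0,-1,0.04,-0.09,0,0,1,0.04,-0.09,0,0,1,0.04,-0.09,0,0,1,0.04,-0.09,0,0,1,0.04,-0.09,0,0,1,0.04,-0.09,0,0]

```text
clock: 6.25
tool_pos: [0.5312, -0.015, 0.0158]
eef_rot: [-0.0, 0.999, 0.042, -0.0]
wrist_force: [0.3, 0.4, -0.3]
grip_width: 1.0
grasp_force: 0.0
```

Call:
carry_out:
  targets: [1,0,0,-0.1,0,1,0,0,-0.3,0,1,0,0,-0.6,0,1,-0.25,-0.25,-0.9,0,1,-0.5,-0.5,-0.9,0,1,-0.7,-0.8,-0.9,0,1,-0.9,-1,-0.9,0,1,-0.9,-1,-0.9,0]

```text
clock: 7.25
tool_pos: [0.3821, 0.1246, 0.1518]
eef_rot: [-0.0, 0.999, 0.044, 0.0]
wrist_force: [0.3, 0.2, -0.1]
grip_width: 1.001
grasp_force: 0.0
```

```bash
python3 - <<'E'
from meas import *
for n in("top","side"):
    im=imaging.grab_frame(n); np.save("pics/%s2.npy"%n,im); save(n+"2",im,1.56); pr(im,cam(n))
to(.389,.304,.08,10.2)
E
```

```text
uv [121. 285.] ctr [275.8 409.8] size [42.5 53.8] long ax deg -73.9
uv [157. 245.] ctr [390.8 302.5] size [ 55.7 148. ] long ax deg 10.2
uv [263. 194.] ctr [531.8 -14.1] size [ 45.2 105.3] long ax deg 5.4
uv [254.  77.] ctr [ 8.95e+02 -1.00e-01] size [103.  237.4] long ax deg 90.0
uv [341. 323.] ctr [273.8 411.6] size [38.7 52.1] long ax deg -73.6
uv [298. 283.] ctr [388.1 305.3] size [ 57.6 148.6] long ax deg 10.3
uv [172. 247.] ctr [762.7 215.4] size [73.9 79.7] long ax deg -10.8
uv [258. 195.] ctr [529.9  -9.1] size [ 43.5 108.5] long ax deg 5.4
uv [147. 193.] ctr [893.8 -22.5] size [109.6 318.2] long ax deg -90.0
uv [ 63. 213.] ctr [1186.7  -62.1] size [ 397.6 1395.9] long ax deg 89.9
tcp [0.3845 0.1232 0.1517] ang 4.9 -> shift [ 0.131 -1.198  0.478] turn -0.059 rows lin 3.1 ang 0.5
```

View pics/top2.png

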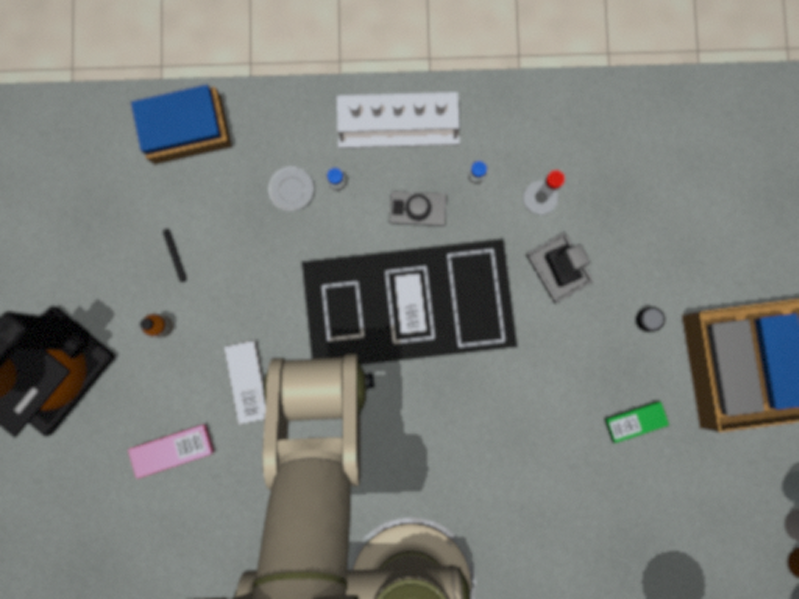

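The middle case lies in its outline and the whole bench has now been seen: there is no small case. The large case is next.

Call:
carry_out:
  targets: [1,0.03,-0.2,0.1,-0.03,1,0.06,-0.4,0.2,-0.06,1,0.09,-0.6,0.3,-0.06,1,0.11,-0.8,0.4,-0.06,1,0.13,-1,0.47,-0.06,1,0.13,-1,0.47,-0.06,1,0.13,-1,0.47,-0.06,1,0.13,-1,0.47,-0.06]

```text
clock: 8.35
tool_pos: [0.3915, 0.2735, 0.0807]
eef_rot: [-0.0, 0.996, 0.088, 0.0]
wrist_force: [0.1, 0.1, 0.1]
grip_width: 0.997
grasp_force: 0.0
```

```bash
python3 - <<'E'
from h import *
to(.3907,.3025,.0165,10.2)
E
```

```text
tcp [0.3915 0.2735 0.0807] ang 10.1 -> shift [ 0.029 -0.191  0.428] turn -0.001 rows lin 1.1 ang 0.0
```

Call:
carry_out:
  targets: [1,0.03,-0.19,0.05,0,1,0.03,-0.19,0.15,0,1,0.03,-0.19,0.3,0,1,0.03,-0.19,0.425,0,1,0.03,-0.19,0.425,0,-1,0.03,-0.19,0.425,0,-1,0.03,-0.19,0.425,0,-1,0.03,-0.19,0.425,0]

```text
clock: 9.35
tool_pos: [0.3908, 0.3032, 0.0178]
eef_rot: [-0.0, 0.996, 0.089, 0.001]
wrist_force: [-0.1, -1.8, 5.5]
grip_width: 0.663
grasp_force: 65.0
```

```bash
python3 - <<'E'
from meas import *
o=monitor.get_obs(); print(o["grip_width"],o["grasp_force"],o["wrist_force"])
im=imaging.grab_frame("top");pr(im,cam("top"))
to(.365,.15,.0167,4.6)
E
```

```text
0.662740721820922 64.96548056602478 [-0.06407599 -1.78900017  5.51911518]
uv [263. 194.] ctr [532.2 -14.2] size [ 45.5 106.3] long ax deg 4.8
uv [255.  77.] ctr [ 8.946e+02 -2.000e-01] size [104.  237.6] long ax deg 89.9
tcp [0.3908 0.3032 0.0178] ang 10.2 -> shift [-0.351  0.974  0.006] turn 0.062 rows lin 2.5 ang 0.5
```

Call:
carry_out:
  targets: [-1,-0.04,0.08,0,0,-1,-0.1,0.22,0,0.02,-1,-0.16,0.36,0,0.04,-1,-0.22,0.5,0,0.06,-1,-0.27,0.65,0,0.06,-1,-0.31,0.8,0,0.06,-1,-0.34,0.93,0,0.06,-1,-0.35,1,0,0.06]

```text
clock: 10.4
tool_pos: [0.3659, 0.1458, 0.0178]
eef_rot: [-0.001, 0.999, 0.041, 0.002]
wrist_force: [-0.2, 8.4, 13.6]
grip_width: 0.662
grasp_force: 65.7
```

```bash
python3 - <<'E'
from h import *
print(monitor.get_obs()["wrist_force"]);to(.368,-.0,.0167,4.6);to(.541,-.1439,.0167,4.6)
E
```

```text
[-0.20838512  8.36062799 13.62904068]
tcp [0.3659 0.1458 0.0178] ang 4.7 -> shift [-0.066  0.97   0.006] turn 0.001 rows lin 2.3 ang 0.0
tcp [0.3659 0.1458 0.0178] ang 4.7 -> shift [1.004 2.021 0.009] turn 0.001 rows lin 5.4 ang 0.0
```

Call:
carry_out:
  targets: [-1,0,0.08,0,0,-1,-0.01,0.22,0,0,-1,-0.02,0.36,0,0,-1,-0.03,0.5,0,0,-1,-0.04,0.65,0,0,-1,-0.05,0.8,0,0,-1,-0.06,0.93,0,0,-1,-0.06,1,0,0]

```text
clock: 11.4
tool_pos: [0.3684, -0.004, 0.0177]
eef_rot: [-0.001, 0.999, 0.041, 0.001]
wrist_force: [-1.3, 14.0, 22.8]
grip_width: 0.663
grasp_force: 67.0
```

Call:
carry_out:
  targets: [-1,0.02,0.08,0,0,-1,0.06,0.22,0,0,-1,0.1,0.36,0,0,-1,0.15,0.5,0,0,-1,0.2,0.65,0,0,-1,0.25,0.8,0,0,-1,0.3,0.93,0,0,-1,0.34,1,0,0]

```text
clock: 12.4
tool_pos: [0.4305, -0.1483, 0.0178]
eef_rot: [-0.001, 0.999, 0.042, -0.001]
wrist_force: [-9.5, 12.9, 25.9]
grip_width: 0.665
grasp_force: 67.4
```

```bash
python3 - <<'E'
from meas import *
print(monitor.get_obs()["wrist_force"]);to(.541,-.1439,.0167,4.6);im=imaging.grab_frame("top");pr(im,cam("top"))
E
```

```text
[-9.52407375 12.94545473 25.89290508]
tcp [ 0.4305 -0.1483  0.0178] ang 4.8 -> shift [0.736 0.032 0.005] turn 0.002 rows lin 1.8 ang 0.0
uv [121. 285.] ctr [275.4 409.7] size [41.6 53.8] long ax deg -73.9
uv [233. 264.] ctr [326.4  77.4] size [ 20.5 163.6] long ax deg 55.4
uv [262. 188.] ctr [550.4 -12.6] size [44.9 67.9] long ax deg 5.4
uv [254.  77.] ctr [ 8.949e+02 -1.000e-01] size [102.9 237.4] long ax deg 90.0
```

Call:
carry_out:
  targets: [-1,0.06,0.01,-0.003,0,-1,0.17,0.02,-0.006,0,-1,0.29,0.03,-0.008,0,-1,0.41,0.03,-0.008,0,-1,0.53,0.03,-0.008,0,-1,0.65,0.03,-0.008,0,-1,0.72,0.03,-0.008,0,-1,0.735,0.03,-0.008,0]

```text
clock: 13.45
tool_pos: [0.5423, -0.1445, 0.0178]
eef_rot: [0.0, 0.999, 0.042, -0.0]
wrist_force: [-1.8, 0.1, 0.1]
grip_width: 0.665
grasp_force: 64.5
```

```bash
python3 - <<'E'
from meas import *
print(monitor.get_obs()["wrist_force"]);to(.541,-.1439,.0167,4.6)
E
```

```text
[-1.818668    0.1033072   0.10115519]
tcp [ 0.5423 -0.1445  0.0178] ang 4.8 -> shift [-0.008 -0.005  0.007] turn 0.003 rows lin 0.0 ang 0.0
```

Call:
carry_out:
  targets: [1,-0.005,0,0,0,1,-0.005,0,0,0,1,-0.005,0,0,0,1,-0.005,0,0,0,1,-0.005,0,-0.1,0,1,-0.005,0,-0.3,0,1,-0.005,0,-0.6,0,1,-0.005,0,-0.95,0]

```text
clock: 14.45
tool_pos: [0.5414, -0.1443, 0.1624]
eef_rot: [-0.0, 0.999, 0.042, -0.0]
wrist_force: [0.6, 0.1, -0.6]
grip_width: 0.998
grasp_force: 0.0
```

Call:
carry_out:
  targets: [1,0,0,-0.2,0,1,0,0,-0.4,0,1,-0.1,0,-0.6,0,1,-0.3,0,-0.6,0,1,-0.6,0,-0.6,0,1,-0.9,0,-0.6,0,1,-1,0,-0.6,0,1,-1,0,-0.6,0]

```text
clock: 15.45
tool_pos: [0.3922, -0.1572, 0.2512]
eef_rot: [0.0, 0.999, 0.042, 0.001]
wrist_force: [0.1, 0.2, -0.4]
grip_width: 1.001
grasp_force: 0.0
```

```bash
python3 - <<'E'
from meas import *
for n in("top","side"):
    im=imaging.grab_frame(n); np.save("pics/%s3.npy"%n,im); pr(im,cam(n))
    if n=="top": save("c3",im,3.5,(185,110,400,270))
to(.5935,-.306,.23,28)
E
```

```text
uv [121. 285.] ctr [275.1 409.7] size [41.7 53.7] long ax deg -73.2
uv [263. 194.] ctr [531.8 -14.3] size [ 44.9 105.3] long ax deg 4.8
uv [305. 188.] ctr [ 541.9 -144.6] size [ 55.  143.4] long ax deg 4.9
uv [254.  77.] ctr [ 8.947e+02 -1.000e-01] size [102.5 237.4] long ax deg 89.9
uv [341. 323.] ctr [273.9 411.6] size [38.5 52.1] long ax deg -73.6
uv [172. 247.] ctr [763.3 216.7] size [75.1 79.3] long ax deg 47.9
uv [256. 195.] ctr [536.3  -8.5] size [ 43.5 121.5] long ax deg 5.4
uv [258. 167.] ctr [ 540.5 -140.1] size [ 53.6 145.1] long ax deg 5.4
uv [147. 194.] ctr [893.8 -22.5] size [109.6 318.2] long ax deg -90.0
uv [460. 108.] ctr [-213.  -533.9] size [132.6 138.5] long ax deg 75.5
uv [ 64. 212.] ctr [1186.7  -61.9] size [ 397.6 1395.4] long ax deg 89.9
tcp [ 0.3931 -0.1572  0.2507] ang 4.8 -> shift [1.248 1.101 0.139] turn -0.258 rows lin 4.0 ang 2.2
```

View pics/c3.png

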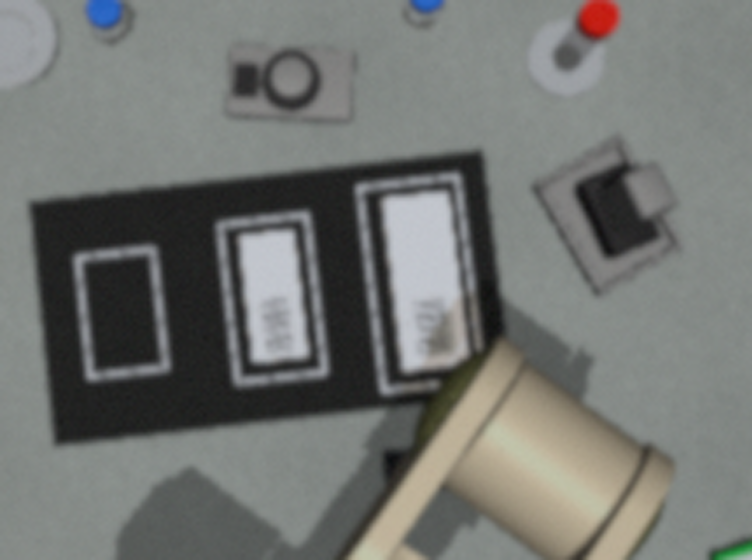

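Both cases lie centred in their outlines: the middle one at (273,297) and the large one at (425,280) in the crop. Next is the scanner at (615,205).

Call:
carry_out:
  targets: [1,0.18,0.15,0,-0.05,1,0.36,0.3,0,-0.1,1,0.54,0.45,0,-0.16,1,0.72,0.6,0,-0.21,1,0.88,0.75,0,-0.26,1,0.95,0.85,0,-0.26,1,0.95,0.85,0,-0.26,1,0.95,0.85,0,-0.26]

```text
clock: 16.55
tool_pos: [0.5451, -0.2715, 0.25]
eef_rot: [-0.0, 0.97, 0.244, -0.0]
wrist_force: [0.5, 0.3, 0.4]
grip_width: 1.003
grasp_force: 0.0
```

```bash
python3 - <<'E'
from meas import *
im=imaging.grab_frame("wrist"); np.save("pics/w2.npy",im); save("w2",im,1.5)
to(.5935,-.306,.23,28)
E
```

```text
tcp [ 0.5449 -0.2714  0.2503] ang 28.2 -> shift [0.176 0.356 0.135] turn 0.003 rows lin 1.0 ang 0.0
```

View pics/w2.png

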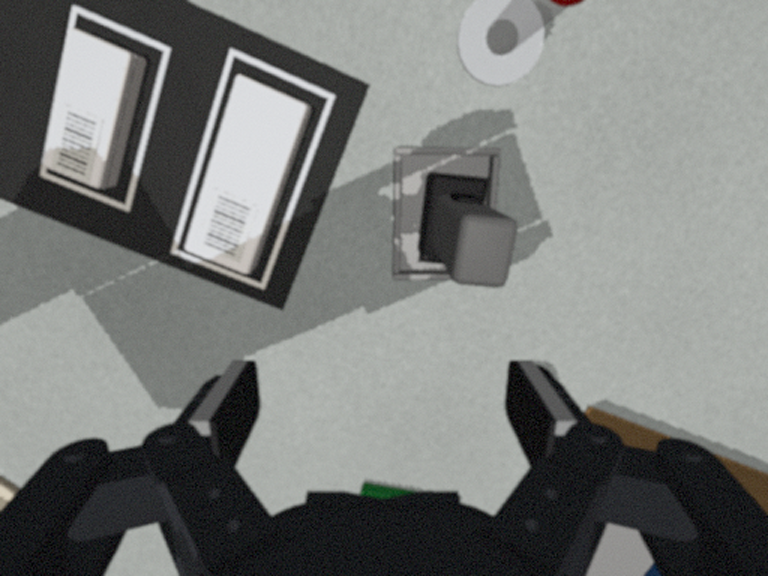

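The wrist view shows the handle top with corners near (461,211), (514,221), (502,285) and (452,280). The tray rim runs from (394,147) to (499,149) and (394,277), and the nose stands to the right inside it.

```bash
python3 - <<'E'
from h import *
C=cam("wrist")
w=world(C,np.array([(462,210),(515,220),(503,286),(453,281)])/1.5,.155); e=w[0]+w[1]-w[2]-w[3]
print("handle",w.mean(0).round(4),w.round(3).tolist(),np.degrees(np.arctan2(e[1],e[0])),np.linalg.norm(w[0]-w[1]),np.linalg.norm(w[1]-w[2]))
w=world(C,np.array([(394,147),(499,149),(394,278)])/1.5,.022); e=w[0]-w[2]
print("tray",((w[1]+w[2])/2).round(4),np.degrees(np.arctan2(e[1],e[0])),np.linalg.norm(w[0]-w[1]),np.linalg.norm(e))
w=world(C,np.array([(427,174),(490,178),(420,261)])/1.5,.0455); e=w[0]-w[2];print("nose",((w[1]+w[2])/2).round(4),np.degrees(np.arctan2(e[1],e[0])),np.linalg.norm(w[0]-w[1]),np.linalg.norm(e))
E
```

```text
handle [ 0.594  -0.3074] [[0.607, -0.286], [0.616, -0.314], [0.582, -0.328], [0.571, -0.302]] 23.662860669625907 0.028769745982305944 0.03665864642730838
tray [ 0.5921 -0.3058] 28.747877320046204 0.08433642479657485 0.10938065122000502
nose [ 0.5941 -0.3097] 25.29873939256779 0.04834327179475244 0.06831912307831557
```

```bash
python3 - <<'E'
from h import *
to(.594,-.308,.1155,24.5)
E
```

```text
tcp [ 0.5449 -0.2714  0.2503] ang 28.2 -> shift [0.173 0.37  0.899] turn 0.042 rows lin 2.4 ang 0.4
```

Call:
carry_out:
  targets: [1,0.06,0.12,0,0.02,1,0.12,0.25,0,0.04,1,0.17,0.37,0,0.04,1,0.17,0.37,0.1,0.04,1,0.17,0.37,0.3,0.04,1,0.17,0.37,0.5,0.04,1,0.17,0.37,0.7,0.04,1,0.17,0.37,0.9,0.04]

```text
clock: 17.6
tool_pos: [0.5927, -0.3078, 0.1139]
eef_rot: [-0.0, 0.977, 0.213, -0.0]
wrist_force: [-0.8, -0.1, -0.6]
grip_width: 1.0
grasp_force: 0.0
```

Call:
carry_out:
  targets: [1,0,0,0,0,-1,0,0,0,0,-1,0,0,0,0,-1,0,0,0,0,-1,0,0,0,0,-1,0,0,0,0,-1,0,0,0,0,-1,0,0,-0.05,0]

```text
clock: 18.6
tool_pos: [0.5934, -0.3088, 0.1224]
eef_rot: [-0.001, 0.977, 0.213, -0.0]
wrist_force: [0.4, -0.1, -1.8]
grip_width: 0.369
grasp_force: 56.2
```

```bash
python3 - <<'E'
from meas import *
o=monitor.get_obs(); print(o["wrist_force"],o["grip_width"],o["clock"])
im=imaging.grab_frame("top");pr(im,cam("top"))
to(.594,-.308,.26,24.5)
E
```

```text
[ 0.40413513 -0.11239932 -1.75345371] 0.36865879276995495 18.6
uv [261. 186.] ctr [555.9 -12. ] size [41.6 56.2] long ax deg 4.6
uv [307. 183.] ctr [ 556.1 -143.4] size [ 52.1 114.2] long ax deg 4.9
uv [254.  77.] ctr [894.9  -0. ] size [101.5 235.7] long ax deg 90.0
tcp [ 0.5938 -0.3091  0.1238] ang 24.6 -> shift [ 0.004 -0.006 -0.908] turn 0.001 rows lin 2.2 ang 0.0
```

Call:
carry_out:
  targets: [-1,0,0,-0.1,0,-1,0,0,-0.25,0,-1,0,0,-0.4,0,-1,0,0,-0.55,0,-1,0,0,-0.68,0,-1,0,0,-0.75,0,-1,0,0,-0.75,0,-1,0,0,-0.75,0]

```text
clock: 19.65
tool_pos: [0.5935, -0.3089, 0.2343]
eef_rot: [-0.001, 0.977, 0.213, -0.001]
wrist_force: [0.4, 0.3, -2.2]
grip_width: 0.367
grasp_force: 56.3
```

```bash
python3 - <<'E'
from h import *
o=monitor.get_obs(); print(o["wrist_force"],o["grip_width"],o["clock"])
to(.502,-.148,.236,4.8)
E
```

```text
[ 0.43371155  0.32429689 -2.1720988 ] 0.3671174032772735 19.65
tcp [ 0.5935 -0.3089  0.2343] ang 24.6 -> shift [-0.108 -1.229 -0.009] turn 0.22 rows lin 3.0 ang 1.9
```

Call:
carry_out:
  targets: [-1,-0.01,-0.1,0,0.02,-1,-0.03,-0.25,0,0.06,-1,-0.05,-0.42,0,0.1,-1,-0.07,-0.6,0,0.14,-1,-0.08,-0.77,0,0.18,-1,-0.09,-0.9,0,0.21,-1,-0.1,-1,0,0.22,-1,-0.1,-1,0,0.22]

```text
clock: 20.65
tool_pos: [0.5173, -0.1783, 0.2352]
eef_rot: [-0.0, 0.999, 0.043, -0.0]
wrist_force: [-0.3, -0.0, -2.5]
grip_width: 0.371
grasp_force: 56.6
```

```bash
python3 - <<'E'
from meas import *
im=imaging.grab_frame("top");pr(im,cam("top"));im=imaging.grab_frame("side");pr(im,cam("side"))
im=imaging.grab_frame("wrist");save("w3",im,1.3)
to(.502,-.148,.236,4.8)
E
```

```text
uv [263. 194.] ctr [531.7 -14.1] size [ 43.9 104.7] long ax deg 4.6
uv [302. 178.] ctr [ 568.1 -136.4] size [48.1 90.4] long ax deg -1.6
uv [254.  77.] ctr [8.95e+02 3.00e-01] size [101.7 236.5] long ax deg 90.0
uv [341. 323.] ctr [273.8 411.6] size [38.7 52.1] long ax deg -73.6
uv [172. 247.] ctr [763.3 216.7] size [75.1 79.3] long ax deg 47.9
uv [258. 195.] ctr [529.9  -9.1] size [ 43.5 108.5] long ax deg 5.4
uv [249. 168.] ctr [ 566.2 -137.7] size [53.6 93.5] long ax deg 5.4
uv [147. 193.] ctr [893.9 -22.5] size [109.8 318.1] long ax deg 89.9
uv [460. 108.] ctr [-212.9 -533.3] size [132.6 137.2] long ax deg 75.5
uv [ 64. 212.] ctr [1186.7  -62.1] size [ 397.6 1395.9] long ax deg 89.9
tcp [ 0.5179 -0.1795  0.2351] ang 4.8 -> shift [-0.088 -0.218 -0.006] turn 0.0 rows lin 0.6 ang 0.0
```

View pics/w3.png

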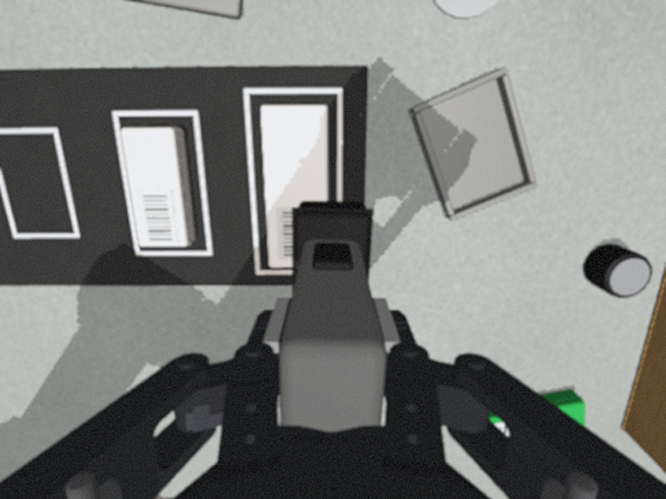

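The scanner is held upright and square. Both cases are still in place, at (155,187) and (293,185), and the empty tray is visible with rim corners (411,107), (506,69), (536,185) and (450,218). I'll move over the large label and hold.

Call:
carry_out:
  targets: [-1,-0.02,-0.06,0,0,-1,-0.05,-0.13,0,0,-1,-0.08,-0.2,0,0,-1,-0.09,-0.22,0,0,-1,-0.09,-0.22,0,0,-1,-0.09,-0.22,0,0,-1,-0.09,-0.22,0,0,-1,-0.09,-0.22,0,0]

```text
clock: 21.8
tool_pos: [0.5014, -0.1473, 0.2352]
eef_rot: [-0.0, 0.999, 0.042, -0.0]
wrist_force: [-0.7, 0.3, -1.9]
grip_width: 0.369
grasp_force: 56.6
```

Call:
carry_out:
  targets: [-1,0,0,0,0,-1,0,0,0,0,-1,0,0,0,0,-1,0,0,0,0,-1,0,0,0,0,-1,0,0,0,0,-1,0,0,0,0,-1,0,0,0,0]

```text
clock: 22.8
tool_pos: [0.5014, -0.1471, 0.2353]
eef_rot: [-0.0, 0.999, 0.042, -0.0]
wrist_force: [0.0, -0.0, -1.8]
grip_width: 0.37
grasp_force: 56.6
```

Call:
carry_out:
  targets: [-1,0,0,0,0,-1,0,0,0,0,-1,0,0,0,0,-1,0,0,0,0,-1,0,0,0,0,-1,0,0,0,0,-1,0,0,0,0,-1,0,0,0,0]

```text
clock: 23.8
tool_pos: [0.5014, -0.1471, 0.2353]
eef_rot: [-0.0, 0.999, 0.042, -0.0]
wrist_force: [-0.4, -0.7, -1.1]
grip_width: 0.368
grasp_force: 56.6
```

Call:
carry_out:
  targets: [-1,0,0,0,0,-1,0,0,0,0,-1,0,0,0,0,-1,0,0,0,0,-1,0,0,0,0,-1,0,0,0,0,-1,0,0,0,0,-1,0,0,0,0]

```text
clock: 24.8
tool_pos: [0.5014, -0.1471, 0.2353]
eef_rot: [-0.0, 0.999, 0.042, -0.0]
wrist_force: [0.4, -0.3, -2.6]
grip_width: 0.367
grasp_force: 56.6
```

```bash
python3 - <<'E'
from meas import *
im=imaging.grab_frame("top");pr(im,cam("top"))
im=imaging.grab_frame("side");pr(im,cam("side"));save("s4",im,4,(200,100,330,240))
C=cam("wrist")
to(.506,-.0165,.236,4.8)
E
```

```text
uv [263. 194.] ctr [531.8 -14.6] size [ 43.5 104.6] long ax deg 5.1
uv [254.  77.] ctr [8.95e+02 3.00e-01] size [101.7 236.5] long ax deg 90.0
uv [341. 323.] ctr [273.9 411.5] size [38.5 52.4] long ax deg -73.6
uv [172. 247.] ctr [762.7 216.9] size [74.8 80.8] long ax deg 43.2
uv [258. 195.] ctr [529.9  -9.1] size [ 43.5 108.5] long ax deg 5.4
uv [147. 194.] ctr [893.8 -22.5] size [109.7 318.3] long ax deg -89.9
uv [460. 108.] ctr [-212.6 -533.7] size [132.1 139.6] long ax deg 77.7
uv [ 64. 212.] ctr [1186.7  -62.1] size [ 397.6 1395.9] long ax deg 89.9
tcp [ 0.5014 -0.1471  0.2353] ang 4.8 -> shift [ 0.104 -0.865 -0.005] turn 0.0 rows lin 2.1 ang 0.0
```

View pics/s4.png

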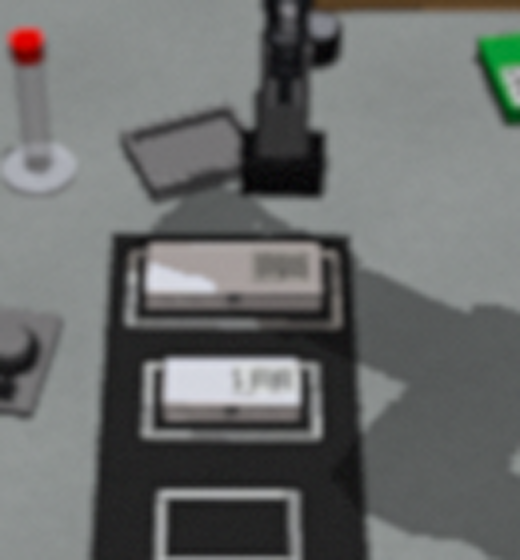

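The side crop shows the scanner upright over the large case with its label at (282,265), and the middle case's label at (262,380). I'll check the labels numerically.

```bash
python3 - <<'E'
from h import *
S=cam("side"); print("labels side",world(S,np.array([(282,265),(262,380)])/4+[200,100],.026))
print("nose bottom centre pix in crop",(pix(S,[[.5014,-.1471+.022,.1253],[.5014+.035,-.125,.1253],[.5014-.035,-.125,.1253]])-[200,100])*4)
# tray from w3 view
p=imaging.camera_params("wrist"); import rig
a=np.radians(4.8); T=np.eye(4); T[:3,:3]=[[np.cos(a),np.sin(a),0],[np.sin(a),-np.cos(a),0],[0,0,-1]]; T[:3,3]=[.5179,-.1795,.2351]
M=np.linalg.inv(T@np.array(p["T_tool_cam"])); C=cam("wrist"); C["R"]=M[:3,:3]; C["t"]=M[:3,3]
w=world(C,np.array([(411,107),(506,69),(536,185),(450,218)])/1.3,.022); print("tray",w.mean(0),w.round(3).tolist())
e=w[0]+w[1]-w[2]-w[3];print(np.degrees(np.arctan2(e[1],e[0])))
E
```

```text
labels side [[ 0.49703622 -0.14505406]
 [ 0.50392501 -0.01136541]]
nose bottom centre pix in crop [[278.05424072 195.68134716]
 [235.3232307  193.04311076]
 [320.90203714 198.48765616]]
tray [ 0.59241624 -0.30459116] [[0.621, -0.241], [0.659, -0.317], [0.564, -0.367], [0.526, -0.293]]
28.10698295598072
```

Call:
carry_out:
  targets: [-1,0.01,-0.08,0,0,-1,0.03,-0.24,0,0,-1,0.05,-0.42,0,0,-1,0.07,-0.6,0,0,-1,0.09,-0.76,0,0,-1,0.1,-0.86,0,0,-1,0.1,-0.86,0,0,-1,0.1,-0.86,0,0]

```text
clock: 25.9
tool_pos: [0.5055, -0.0178, 0.2353]
eef_rot: [0.0, 0.999, 0.042, 0.0]
wrist_force: [0.5, -0.2, -2.7]
grip_width: 0.368
grasp_force: 56.6
```

Call:
carry_out:
  targets: [-1,0,0,0,0,-1,0,0,0,0,-1,0,0,0,0,-1,0,0,0,0,-1,0,0,0,0,-1,0,0,0,0,-1,0,0,0,0,-1,0,0,0,0]

```text
clock: 26.9
tool_pos: [0.5055, -0.0173, 0.2353]
eef_rot: [-0.0, 0.999, 0.042, -0.0]
wrist_force: [0.1, -0.1, -2.1]
grip_width: 0.37
grasp_force: 56.6
```

Call:
carry_out:
  targets: [-1,0,0,0,0,-1,0,0,0,0,-1,0,0,0,0,-1,0,0,0,0,-1,0,0,0,0,-1,0,0,0,0,-1,0,0,0,0,-1,0,0,0,0]

```text
clock: 27.9
tool_pos: [0.5055, -0.0173, 0.2353]
eef_rot: [-0.0, 0.999, 0.042, 0.0]
wrist_force: [-0.1, -0.3, -2.4]
grip_width: 0.367
grasp_force: 56.6
```

Call:
carry_out:
  targets: [-1,0,0,0,0,-1,0,0,0,0,-1,0,0,0,0,-1,0,0,0,0,-1,0,0,0,0,-1,0,0,0,0,-1,0,0,0,0,-1,0,0,0,0]

```text
clock: 28.9
tool_pos: [0.5055, -0.0173, 0.2353]
eef_rot: [0.0, 0.999, 0.042, -0.0]
wrist_force: [-0.2, 0.3, -1.6]
grip_width: 0.366
grasp_force: 56.6
```

```bash
python3 - <<'E'
from meas import *
im=imaging.grab_frame("top");pr(im,cam("top"))
im=imaging.grab_frame("side");pr(im,cam("side"));save("s5",im,4,(200,100,330,240))
to(.5925,-.306,.236,26)
E
```

```text
uv [307. 189.] ctr [ 541.7 -145.2] size [ 51.  143.3] long ax deg 4.1
uv [255.  77.] ctr [8.946e+02 4.000e-01] size [100.9 234.9] long ax deg 90.0
uv [341. 323.] ctr [273.9 411.5] size [38.5 52.4] long ax deg -73.6
uv [173. 247.] ctr [762.5 217.7] size [79.8 79.9] long ax deg -23.6
uv [147. 193.] ctr [893.8 -22.7] size [111.  318.4] long ax deg 89.9
uv [460. 108.] ctr [-212.6 -533.7] size [132.1 139.6] long ax deg 77.7
uv [ 64. 212.] ctr [1186.4  -62.1] size [ 398.  1395.7] long ax deg 89.9
tcp [ 0.5055 -0.0173  0.2353] ang 4.8 -> shift [ 0.416  1.966 -0.005] turn -0.235 rows lin 4.8 ang 2.0
```

Call:
carry_out:
  targets: [-1,0.02,0.1,0,-0.02,-1,0.06,0.25,0,-0.06,-1,0.1,0.42,0,-0.1,-1,0.13,0.6,0,-0.14,-1,0.16,0.77,0,-0.18,-1,0.19,0.9,0,-0.22,-1,0.21,1,0,-0.25,-1,0.21,1,0,-0.25]

```text
clock: 30.0
tool_pos: [0.5495, -0.1648, 0.2349]
eef_rot: [-0.0, 0.972, 0.235, -0.0]
wrist_force: [0.1, 0.0, -1.6]
grip_width: 0.37
grasp_force: 56.7
```

```bash
python3 - <<'E'
from meas import *
im=imaging.grab_frame("top");pr(im,cam("top"))
to(.5925,-.3055,.236,28)
E
```

```text
uv [263. 194.] ctr [531.9 -14.1] size [ 42.  104.3] long ax deg 4.8
uv [255.  77.] ctr [ 8.95e+02 -1.00e-01] size [101.6 235.8] long ax deg 90.0
tcp [ 0.5493 -0.1641  0.235 ] ang 27.2 -> shift [-0.175  0.97  -0.007] turn -0.009 rows lin 2.4 ang 0.1
```

Call:
carry_out:
  targets: [-1,-0.02,0.1,0,0,-1,-0.05,0.25,0,0,-1,-0.08,0.42,0,0,-1,-0.11,0.6,0,-0.01,-1,-0.14,0.77,0,-0.01,-1,-0.165,0.9,0,-0.01,-1,-0.175,0.97,0,-0.01,-1,-0.175,0.97,0,-0.01]

```text
clock: 31.05
tool_pos: [0.5929, -0.3058, 0.235]
eef_rot: [-0.0, 0.97, 0.243, -0.0]
wrist_force: [-0.7, 1.0, -1.7]
grip_width: 0.368
grasp_force: 56.7
```

```bash
python3 - <<'E'
from meas import *
im=imaging.grab_frame("top");pr(im,cam("top"))
im=imaging.grab_frame("wrist");save("w5",im,1.3)
to(.5925,-.3055,.1155,28)
E
```

```text
uv [261. 190.] ctr [541.1 -13.4] size [42.  85.9] long ax deg 4.8
uv [306. 189.] ctr [ 545.2 -144.2] size [ 52.3 136.1] long ax deg 4.9
uv [254.  77.] ctr [894.9  -0. ] size [101.7 235.9] long ax deg 90.0
tcp [ 0.5929 -0.3049  0.2353] ang 28.2 -> shift [-0.004  0.003  0.799] turn 0.003 rows lin 1.9 ang 0.0
```

View pics/w5.png

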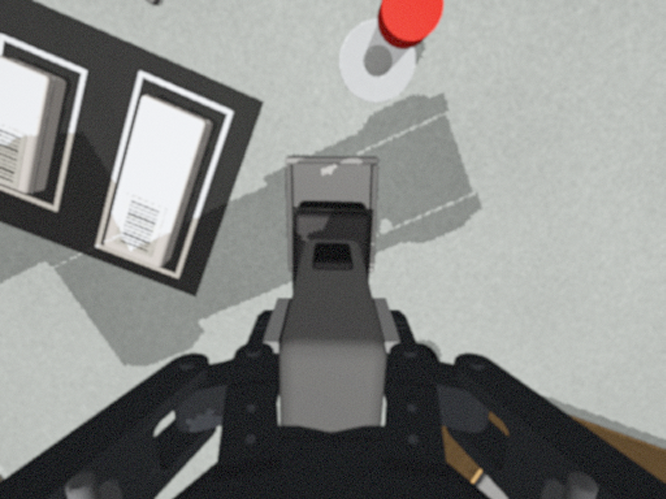

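The scanner is lined up with the tray, whose rim runs from (288,157) to (377,157). I'll lower it slowly.

Call:
carry_out:
  targets: [-1,0,0,0.12,0,-1,0,0,0.25,0,-1,0,0,0.38,0,-1,0,0,0.5,0,-1,0,0,0.6,0,-1,0,0,0.68,0,-1,0,0,0.74,0,-1,0,0,0.78,0]

```text
clock: 32.15
tool_pos: [0.593, -0.3055, 0.118]
eef_rot: [0.0, 0.97, 0.244, 0.0]
wrist_force: [0.1, 0.4, -1.5]
grip_width: 0.37
grasp_force: 56.8
```

```bash
python3 - <<'E'
from h import *
print(monitor.get_obs()["wrist_force"]); to(.5925,-.3055,.1155,28)
E
```

```text
[ 0.1198582   0.35576114 -1.52275011]
tcp [ 0.593  -0.3055  0.118 ] ang 28.2 -> shift [-0.003 -0.001  0.016] turn 0.002 rows lin 0.0 ang 0.0
```

Call:
carry_out:
  targets: [-1,0,0,0.005,0,-1,0,0,0.01,0,-1,0,0,0.015,0,-1,0,0,0.015,0,1,0,0,0.015,0,1,0,0,0.015,0,1,0,0,0.015,0,1,0,0,0.015,0]

```text
clock: 33.15
tool_pos: [0.5929, -0.3055, 0.1161]
eef_rot: [0.0, 0.97, 0.244, 0.0]
wrist_force: [0.0, -0.2, -0.2]
grip_width: 1.003
grasp_force: 0.0
```

Call:
carry_out:
  targets: [1,0,0,0,0,1,0,0,-0.1,0,1,0,0,-0.25,0,1,0,0,-0.4,0,1,0,0,-0.6,0,1,0,0,-0.75,0,1,0,0,-0.9,0,1,0,0,-0.9,0]

```text
clock: 34.15
tool_pos: [0.5933, -0.3057, 0.2537]
eef_rot: [0.002, 0.97, 0.244, 0.002]
wrist_force: [-0.7, 0.7, -0.7]
grip_width: 0.997
grasp_force: 0.0
```

```bash
python3 - <<'E'
from h import *
to(.6,-.12,.25,90); to(.7205,-.037,.15,4)
E
```

```text
tcp [ 0.5933 -0.3057  0.2537] ang 28.2 -> shift [ 0.625 -1.07   0.021] turn -0.686 rows lin 3.0 ang 5.8
tcp [ 0.5933 -0.3057  0.2537] ang 28.2 -> shift [ 1.593 -1.181  0.689] turn 0.269 rows lin 5.0 ang 2.3
```

Call:
carry_out:
  targets: [0,0.16,-0.12,0,0.03,-1,0.33,-0.25,0,0.06,-1,0.5,-0.37,0,0.1,-1,0.67,-0.5,0,0.14,-1,0.8,-0.6,0,0.18,-1,0.8,-0.7,0,0.22,-1,0.8,-0.8,0,0.26,-1,0.8,-0.8,0,0.26]

```text
clock: 35.15
tool_pos: [0.6416, -0.1422, 0.2507]
eef_rot: [-0.0, 0.999, 0.043, -0.0]
wrist_force: [-0.2, -0.3, 0.5]
grip_width: -0.002
grasp_force: 0.0
```

```bash
python3 - <<'E'
from meas import *
im=imaging.grab_frame("top");pr(im,cam("top"));save("t6",im,1.56)
im=imaging.grab_frame("side");pr(im,cam("side"));save("s6",im,4,(190,95,340,235))
to(.7205,-.037,.1,4)
E
```

```text
uv [261. 190.] ctr [540.6 -13.2] size [41.  86.2] long ax deg 4.6
uv [255.  77.] ctr [8.946e+02 3.000e-01] size [100.8 235.1] long ax deg 90.0
uv [341. 323.] ctr [273.9 411.6] size [38.5 52.1] long ax deg -73.6
uv [172. 247.] ctr [762.1 217.1] size [76.  80.3] long ax deg 43.2
uv [257. 194.] ctr [531.4  -9. ] size [ 43.5 105.3] long ax deg 5.4
uv [147. 194.] ctr [894.  -22.5] size [110.  318.2] long ax deg -90.0
uv [460. 108.] ctr [-213.3 -533.8] size [132.1 138.5] long ax deg 75.5
uv [ 64. 212.] ctr [1186.7  -61.9] size [ 397.6 1395.4] long ax deg 89.9
tcp [ 0.642  -0.1433  0.2507] ang 4.9 -> shift [ 0.583 -0.662  1.004] turn 0.01 rows lin 3.2 ang 0.1
```

View pics/s6.png

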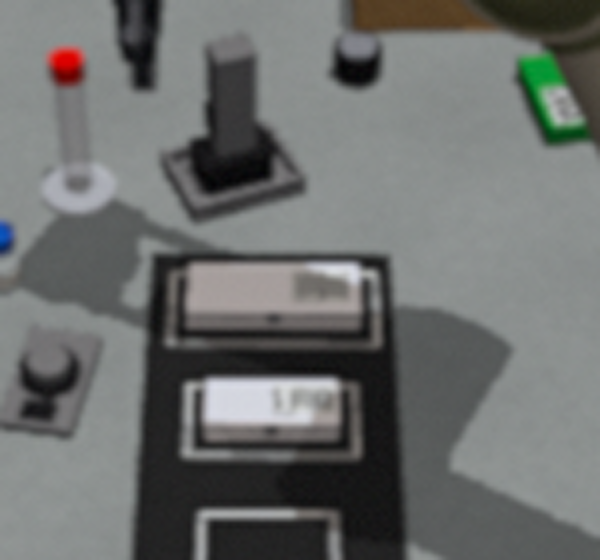

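The scanner stands in its tray at (232,120) and both cases are in their outlines. Now the button.

Call:
carry_out:
  targets: [-1,0.14,-0.16,0.1,0.01,-1,0.29,-0.33,0.2,0.01,-1,0.44,-0.5,0.4,0.01,-1,0.58,-0.66,0.6,0.01,-1,0.58,-0.66,0.8,0.01,-1,0.58,-0.66,1,0.01,-1,0.58,-0.66,1,0.01,-1,0.58,-0.66,1,0.01]

```text
clock: 36.25
tool_pos: [0.721, -0.0376, 0.1023]
eef_rot: [0.0, 0.999, 0.034, 0.001]
wrist_force: [0.2, 0.2, 0.5]
grip_width: 0.002
grasp_force: 0.0
```

```bash
python3 - <<'E'
from h import *
im=imaging.grab_frame("wrist");save("w7",im,1.3);o=monitor.get_obs();print(o["wrist_force"])
to(.7205,-.037,.04,4)
E
```

```text
[-0.26282737 -0.03135786  0.83162707]
tcp [ 0.7211 -0.0376  0.1028] ang 3.9 -> shift [-0.005 -0.004  0.418] turn -0.001 rows lin 1.0 ang 0.0
```

View pics/w7.png

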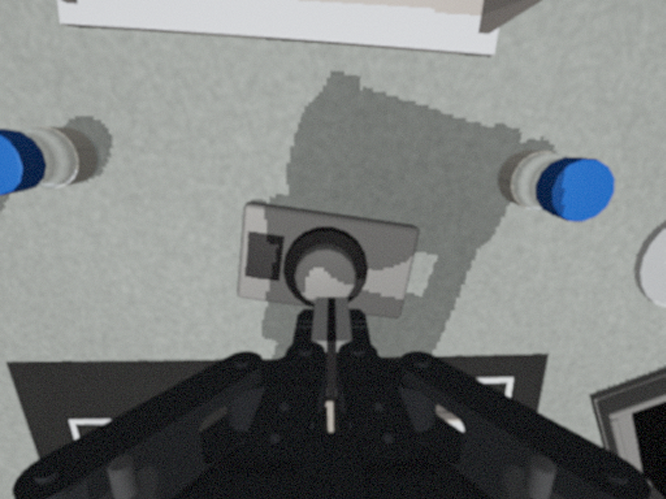

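```bash
python3 - <<'E'
from h import *
C=cam("wrist")
for z in(.015,.02,.03): print(z,world(C,np.array([(327,277)])/1.3,z))
E
```

```text
0.015 [[ 0.71028429 -0.03611024]]
0.02 [[ 0.71229274 -0.03602688]]
0.03 [[ 0.71630965 -0.03586017]]
```

Call:
carry_out:
  targets: [-1,0,0,0.1,0,-1,0,0,0.2,0,-1,0,0,0.28,0,-1,0,0,0.33,0,-1,0,0,0.36,0,-1,0,0,0.38,0,-1,0,0,0.4,0,-1,0,0,0.4,0]

```text
clock: 37.3
tool_pos: [0.7204, -0.037, 0.0421]
eef_rot: [0.0, 0.999, 0.034, 0.0]
wrist_force: [-4.0, 0.7, 6.6]
grip_width: -0.0
grasp_force: 3.4
```

Call:
carry_out:
  targets: [-1,0,0,0.01,0,-1,0,0,0.02,0,-1,0,0,0.03,0,-1,0,0,0.04,0,-1,0,0,0.04,0,-1,0,0,0.04,0,-1,0,0,0.04,0,-1,0,0,0.04,0]

```text
clock: 38.3
tool_pos: [0.7207, -0.0371, 0.0414]
eef_rot: [0.001, 0.999, 0.034, 0.002]
wrist_force: [-16.8, 2.0, 36.4]
grip_width: -0.003
grasp_force: 18.0
```

Force rises steeply at a tip height of about 28 mm. I'll back off a few mm and read the force to tell the button's spring from a hard stop.

Call:
carry_out:
  targets: [-1,0,0,-0.02,0,-1,0,0,-0.04,0,-1,0,0,-0.053,0,-1,0,0,-0.053,0,-1,0,0,-0.053,0,-1,0,0,-0.053,0,-1,0,0,-0.053,0,-1,0,0,-0.053,0]

```text
clock: 39.3
tool_pos: [0.7204, -0.037, 0.043]
eef_rot: [0.0, 0.999, 0.034, 0.0]
wrist_force: [-0.1, 0.7, 3.3]
grip_width: 0.002
grasp_force: 1.7
```

Call:
carry_out:
  targets: [-1,0,0,-0.008,0,-1,0,0,-0.017,0,-1,0,0,-0.017,0,-1,0,0,-0.017,0,-1,0,0,-0.017,0,-1,0,0,-0.017,0,-1,0,0,-0.017,0,-1,0,0,-0.017,0]

```text
clock: 40.3
tool_pos: [0.7204, -0.0371, 0.0456]
eef_rot: [0.0, 0.999, 0.034, 0.0]
wrist_force: [1.6, 0.4, 3.0]
grip_width: -0.001
grasp_force: 1.2
```

Call:
carry_out:
  targets: [-1,0,0,-0.008,0,-1,0,0,-0.02,0,-1,0,0,-0.02,0,-1,0,0,-0.02,0,-1,0,0,-0.02,0,-1,0,0,-0.02,0,-1,0,0,-0.02,0,-1,0,0,-0.02,0]

```text
clock: 41.3
tool_pos: [0.7202, -0.0371, 0.0485]
eef_rot: [-0.0, 0.999, 0.034, -0.0]
wrist_force: [-0.3, -0.1, 2.1]
grip_width: -0.001
grasp_force: 0.6
```

The force falls gradually with height (3.3, 3.0, then 2.1 N), which is the button's spring, so the stop at 36 N was the button fully down. I'll withdraw and do a final check.

Call:
carry_out:
  targets: [-1,0,0,-0.15,0,-1,0,0,-0.4,0,-1,0,0,-0.7,0,-1,0,0,-1,0,-1,0,0,-1,0,-1,0,0,-1,0,-1,0,0,-1,0,-1,0,0,-1,0]

```text
clock: 42.3
tool_pos: [0.7201, -0.037, 0.1974]
eef_rot: [-0.0, 0.999, 0.034, -0.001]
wrist_force: [0.5, 0.3, -0.4]
grip_width: 0.002
grasp_force: 0.0
```

Call:
carry_out:
  targets: [-1,-0.1,-0.1,-0.2,0,-1,-0.3,-0.3,-0.4,0,-1,-0.5,-0.5,-0.4,0,-1,-0.7,-0.7,-0.4,0,-1,-0.9,-0.9,-0.4,0,-1,-1,-1,-0.4,0,-1,-1,-1,-0.4,0,-1,-1,-1,-0.4,0]

```text
clock: 43.3
tool_pos: [0.561, 0.1018, 0.2583]
eef_rot: [0.0, 0.999, 0.034, -0.0]
wrist_force: [-0.6, 0.6, 0.0]
grip_width: -0.003
grasp_force: 0.0
```

Call:
carry_out:
  targets: [-1,-0.1,-0.1,0,0,-1,-0.3,-0.3,0,0,-1,-0.5,-0.5,0,0,-1,-0.7,-0.7,0,0,-1,-0.9,-0.9,0,0,-1,-1,-1,0,0,-1,-1,-1,0,0,-1,-1,-1,0,0]

```text
clock: 44.3
tool_pos: [0.4009, 0.2415, 0.2585]
eef_rot: [0.0, 0.999, 0.034, 0.0]
wrist_force: [0.2, -0.1, -0.2]
grip_width: -0.001
grasp_force: 0.0
```

```bash
python3 - <<'E'
from meas import *
im=imaging.grab_frame("top");pr(im,cam("top"));save("t8",im,3.5,(185,110,400,270))
print(monitor.get_obs()["clock"])
E
```

```text
uv [263. 194.] ctr [531.7 -14.3] size [ 45.1 105.3] long ax deg 4.1
uv [306. 190.] ctr [ 541.1 -144.7] size [ 55.2 145.1] long ax deg 4.7
uv [254.  77.] ctr [ 8.949e+02 -1.000e-01] size [103.  237.4] long ax deg 89.9
44.35
```

View pics/t8.png

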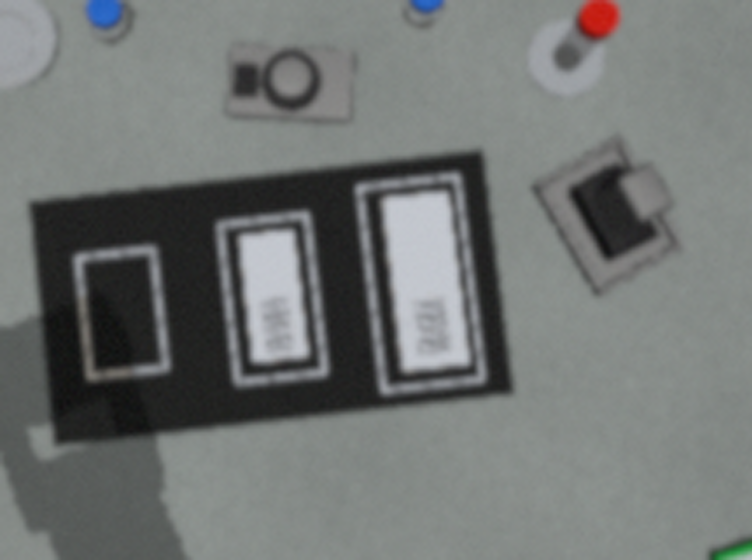

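Both cases are in their outlines at (273,297) and (425,280). The scanner stands in its tray at (615,205) and the button at (291,79) is free. Handing in.

```bash
python3 -c "
from rig import arm
print(arm.sign_off())"
```

```text
the job is handed in; nothing more can be done
None
```

The job is handed in: the large and middle cases (no small case was present) lie in their outlines, both labels were scanned largest first, the scanner is back in its tray, and the check-in button was pressed fully down and released; sign-off gave no verdict.

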